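Lay out the fittings on their layout tiles

TASK

Lay out the four fittings for the machine rebuild, each upright and centred on the coloured tile that bears its silhouette: the white spacer post on the blue tile, the black star knob with its stud up on the yellow tile, the grey shaft collar on the green tile and the dark rubber foot on the red tile. The red-capped clamp knob and the roll of black tape are not part of the set: leave them where they are.

Things in the scene. Friction and masses are not known exactly. Their poses are not given: they have to be found in the camera images.
- spacer_post: White plastic post standing upright, a round rod 17 mm in diameter and 60 mm tall. Loose. Origin: centre of its underside; z up along the post.
- star_knob: Black star-shaped hand knob lying on its flat face with a bare metal stud pointing up. The star is 36 x 40 mm across and 15 mm high, above it a hub 20 mm in diameter up to 21 mm, then the stud, 6 mm in diameter, up to 46 mm. Loose. Origin: centre of its underside, on the stud's axis; z up along the stud.
- shaft_collar: Light grey metal ring lying flat, 28 mm in outer diameter, 12 mm high, with a small black screw that stands about 2 mm out of its rim (28 x 30 mm over all). Loose. Origin: centre of its underside; z up along the ring's axis.
- rubber_foot: Dark grey round rubber foot, 29 mm in diameter at its widest and 16 mm high, slightly tapered, without any colour. Loose. Origin: centre of its underside; z up along its axis.
- clamp_knob: Bystander, leave alone: black knob with a bright red cap, 44 mm across and 30 mm high. Loose. Origin: centre of its underside; z up.
- tape_roll: Bystander, leave alone: roll of black tape lying flat, 58 mm across and 19 mm high, with a tan core. Loose. Origin: centre of its underside; z up.
- blue_tile: Target of the spacer post: blue square tile, 70 x 70 mm and 6 mm thick, screwed down flat on the table (it does not move), with a small round spot 18 mm across in black at its centre. Origin: centre of its underside, at table height; z up, so its top face is 6 mm above the origin.
- yellow_tile: Target of the star knob: yellow square tile, 70 x 70 mm and 6 mm thick, screwed down flat on the table (it does not move), with a six-lobed star about 40 mm across in black at its centre. Origin: centre of its underside, at table height; z up, so its top face is 6 mm above the origin.
- green_tile: Target of the shaft collar: green square tile, 70 x 70 mm and 6 mm thick, screwed down flat on the table (it does not move), with a ring 28 mm across in black at its centre. Origin: centre of its underside, at table height; z up, so its top face is 6 mm above the origin.
- red_tile: Target of the rubber foot: red square tile, 70 x 70 mm and 6 mm thick, screwed down flat on the table (it does not move), with a full disc 29 mm across in black at its centre. Origin: centre of its underside, at table height; z up, so its top face is 6 mm above the origin.

How it is judged:
By the outcome, as a careful person would: the job done as asked, in the order asked, and still so for the second after the job is handed in, with the robot touching nothing.
It also fails if it takes over 96 s, if anything falls off the work surface, if the arm or the gripper's body presses on something with over 40 N, if the wrist force passes 120 N, or if a joint passes its speed limit or range.

ROBOT

A 7-joint arm with a two-finger parallel gripper is mounted at the origin on a cart in front of the work surface, level with it; the furniture and walls round the work are solid. World frame = base frame: x ahead of the robot, y to its left, z up, the work surface at z = 0. Lengths are in m, angles in rad, forces in N, time in s.
With the tool pointing down it reaches from about 0.425 to 0.95 m from the base axis. Payload 4.7 kg.
Tool frame: the origin (TCP) lies between the finger pads; the fingertips stand 25 mm ahead of it and the grasp point (between the pads) lies 6 mm ahead of it; z points along the fingers, y is the line along which they close (so a half turn about z gives the same grasp; the last joint's range is limited). The gripper opens to 85 mm and grips with 20 to 120 N. Pads are 22 mm wide; open, the fingers measure 114 mm over their backs; the gripper's body (76 mm by 85 mm) begins 54 mm behind the grasp point. The pads swing forward as they close: fully open they stand 13 mm farther back than shut.
Start: joints at [-1.215, 0.469, -0.049, 1.532, 0.024, 1.141, -0.082], TCP at [0.253, 0.626, 0.256] pointing down, gripper open.
Joint ranges: [-2.59, 2.59], [-0.33, 1.99], [-1.39, 1.29], [0.1, 2.45], [-1.04, 4.18], [0.21, 1.99], [-2.66, 2.66]. Speed limits (rad/s): [2.57, 2.57, 3.14, 3.14, 3.14, 3.14, 3.14].

INTERFACE

Orientations are given as a unit quaternion [w, x, y, z].
In Python, from station import get_state, cams, finish_job gives the robot as it stands.
- The arm moves only by the tool jog_arm, never from a script. Its argument "motion" is a list of rows, each a list of 3 entries, a list of its own where there are three numbers: the shift along the tool's x, y, z in m, then the turn, a rotation vector about the tool's x, y, z in rad, then the closure, from -1 (fully open) to 1 (shut). In form: [[[tx, ty, tz], [rx, ry, rz], gripper], ...]. A call has 1 to 12 rows; each row shifts and turns the commanded pose from where the row before left it, along the tool's axes as they then stand; what a row does not reach is not made up. A row lasts 1/10 s, in which the tool goes at most 50 mm and 8.59 degrees, less where a joint would pass 70% of its speed; a pose out of reach is approached as far as the arm can. A call is refused whole if a number of a shift passes 0.05 or a number of a turn 0.15, either way. A call with a gripper value outside its range is refused whole. The fingers move at their own pace and stop on an object; "grip_force" is the grip in N (left out, the last holds). Time passes only in rows, so rows that do not move let the fingers close. It gives the time, the measured TCP pose, the force, the opening and the grip force at its end, in the units of the state.
- get_state(): the state, without advancing time (a new reading comes with each control period).
- cams.get_image(name): name is "scene" or "top" or "wrist"; returns a dict with "frame" (480x640x3 uint8, red, green, blue), "fx", "fy", "cx", "cy" (pixels), "view" (4x4, takes a point from world to camera coordinates). Camera axes: x right, y up, looking along -z (the intrinsics and any distortion apply to the point x, -y, -z); pixel columns grow to the right and rows downward; lengths in m; the calibration is good to about 2 mm. A picture is of the moment at which its call begins. There is no depth.
- finish_job(): hands the job in; it is judged then, once.
The state is a dict: "time_s": time; "qpos": joint angles; "dq": joint speeds; "tau": joint torques, N m; "tcp_pos": TCP position; "tool_rot": TCP orientation; "contact_force": force on the tool from outside, world axes, zero at the start; "moment": the same for the moment, N m; "opening": opening from 0.0 (shut) to 1.0 (fully open); "grip_force": force on a finger pad.
Only numpy, scipy, OpenCV 4.12 (cv2) and the standard library are available. Lean on these libraries where they do the work, as an engineer would, in place of code of your own. Each camera call takes 0.05 s, during which the arm holds its last target. There are 200 camera calls.

## Working session

There is one attempt and no reset: what is moved stays moved. The work goes in short steps, Python scripts to look and compute and a tool call to move; the robot and the scene stay as the last step left them, time stands still between calls to the robot, and variables do not carry over. Pictures are saved under pics/ and viewed, at most 18 in all, crops included, and the job is handed in when it is done.

Besides the shell and the picture viewer there is one more tool, called after ">>>" as a command line: name --argument value ..., lists and objects as JSON in quotes. jog_arm: Moves the arm, as the interface text tells. Its arguments: {"type":"object","properties":{"motion":{"type":"array"},"grip_force":{"type":"number"}},"required":["motion"]}

```bash
mkdir -p pics; ls
cat > h.py <<'E'
import numpy as np, cv2
from station import get_state, cams, finish_job
def grab(n,fn=None):
    d=cams.get_image(n); 
    if fn: cv2.imwrite('pics/'+fn,d['frame'][:,:,::-1])
    return d
def ray(d,u,v,z):
    V=np.array(d['view']);R=V[:3,:3];t=V[:3,3];c=-R.T@t
    r=R.T@np.array([(u-d['cx'])/d['fx'],-(v-d['cy'])/d['fy'],-1.0])
    return c+r*(z-c[2])/r[2]
def proj(d,p):
    V=np.array(d['view']);q=V[:3,:3]@np.array(p)+V[:3,3]
    return np.array([d['cx']+d['fx']*q[0]/-q[2], d['cy']-d['fy']*q[1]/-q[2]])
E
python3 - <<'E'
from h import *
s=get_state();print({k:np.round(v,3) for k,v in s.items()})
for n in('top','scene'):
    d=grab(n,n+'0.png');print(n,{k:(np.round(v,3).tolist() if k=='view' else v) for k,v in d.items() if k!='frame'})
E
```

```text
pics
{'time_s': np.float64(0.0), 'qpos': array([-1.215,  0.469, -0.049,  1.534,  0.024,  1.141, -0.082]), 'dq': array([ 0.   , -0.   , -0.001, -0.   , -0.   ,  0.   ,  0.001]), 'tau': array([-0.0000e+00, -5.1032e+01, -4.7000e-02, -2.3772e+01,  1.1000e-02,
        7.0000e-03,  0.0000e+00]), 'tcp_pos': array([0.253, 0.625, 0.255]), 'tool_rot': array([-0.   ,  0.191,  0.982, -0.001]), 'contact_force': array([ 0.544, -0.322, -0.316]), 'moment': array([ 0.043, -0.008, -0.085]), 'grip_force': np.float64(0.0), 'opening': np.float64(0.998)}
top {'fx': 550.8845054141335, 'fy': 550.8845054141335, 'cx': 318.2433207684964, 'cy': 243.43901418520934, 'view': [[0.021, -1.0, 0.022, 0.051], [0.992, 0.024, 0.122, -0.49], [-0.122, 0.019, 0.992, -1.205], [0.0, 0.0, 0.0, 1.0]]}
scene {'fx': 493.51418117512713, 'fy': 493.51418117512713, 'cx': 323.3624452310142, 'cy': 240.44151883524017, 'view': [[-0.771, -0.637, 0.016, 0.442], [0.331, -0.38, 0.864, -0.191], [-0.544, 0.671, 0.503, -0.733], [0.0, 0.0, 0.0, 1.0]]}
```

View pics/top0.png

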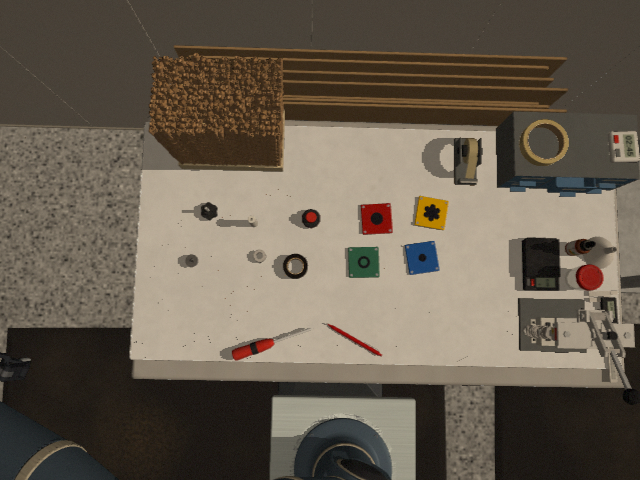

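View pics/scene0.png

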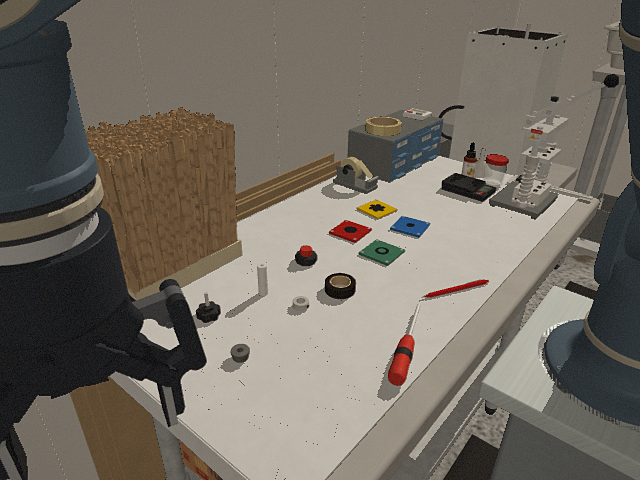

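The top view shows the star knob at (208,211), post at (252,222), collar at (259,256) and foot at (190,261). The bystanders are tape at (295,266) and clamp at (311,218). The tiles are red (377,218), yellow (432,212), green (364,262) and blue (422,257).

```bash
cat > m.py <<'E'
from h import *
d=grab('top');f=d['frame'];hsv=cv2.cvtColor(f,cv2.COLOR_RGB2HSV)
def blob(mask,u,v,r,z,name):
    m=np.zeros_like(mask);m[v-r:v+r,u-r:u+r]=mask[v-r:v+r,u-r:u+r]
    cs,_=cv2.findContours(m,cv2.RETR_EXTERNAL,cv2.CHAIN_APPROX_NONE)
    c=max(cs,key=cv2.contourArea);rc=cv2.minAreaRect(c)
    print(name,np.round(rc[0],1),np.round(rc[1],1),'pos',ray(d,*rc[0],z).round(4),[ray(d,*p,z)[:2].round(3).tolist() for p in cv2.boxPoints(rc)])
col=((hsv[...,1]>120)&(hsv[...,2]>80)).astype(np.uint8)*255
for n,u,v in(('red',377,218),('yellow',432,212),('green',364,262),('blue',422,257)): blob(col,u,v,25,.006,n)
dark=(hsv[...,2]<75).astype(np.uint8)*255
blob(dark,208,211,12,.012,'star');blob((hsv[...,2]<150).astype(np.uint8)*255,190,261,9,.012,'foot')
blob(dark,295,266,20,.015,'tape');blob(dark,311,218,14,.015,'clamp')
print('collar',ray(d,259,256,.012),'posttop',ray(d,253,222,.06))
big=cv2.resize(f[190:280,170:330],None,fx=5,fy=5,interpolation=cv2.INTER_CUBIC);cv2.imwrite('pics/crop.png',big[:,:,::-1])
E
python3 m.py
```

```text
red [376.3 218.5] [29.8 30.4] pos [ 0.5524 -0.0707  0.006 ] [[0.584, -0.033], [0.59, -0.104], [0.521, -0.108], [0.515, -0.038]]
yellow [431.2 212.5] [30.6 29.9] pos [ 0.5694 -0.1978  0.006 ] [[0.54, -0.157], [0.609, -0.169], [0.599, -0.239], [0.53, -0.227]]
green [364.3 252.3] [3.5 2.8] pos [ 0.4735 -0.0438  0.006 ] [[0.474, -0.039], [0.479, -0.043], [0.473, -0.049], [0.468, -0.044]]
blue [421.6 257.3] [30.1 28.6] pos [ 0.4649 -0.1752  0.006 ] [[0.493, -0.137], [0.505, -0.202], [0.437, -0.213], [0.425, -0.149]]
star [208.5 210.5] [15. 17.] pos [0.5601 0.3136 0.012 ] [[0.54, 0.33], [0.579, 0.332], [0.58, 0.297], [0.541, 0.296]]
foot [189.  260.5] [13. 16.] pos [0.4448 0.3521 0.012 ] [[0.459, 0.371], [0.46, 0.335], [0.431, 0.333], [0.43, 0.369]]
tape [294.5 266. ] [24. 23.] pos [0.4376 0.1143 0.015 ] [[0.464, 0.141], [0.465, 0.089], [0.411, 0.088], [0.41, 0.139]]
clamp [310.5 218. ] [18. 17.] pos [0.5481 0.0808 0.015 ] [[0.568, 0.101], [0.569, 0.062], [0.528, 0.061], [0.527, 0.1]]
collar [0.4586412  0.19513428 0.012     ] posttop [0.52841626 0.2065965  0.06      ]
```

View pics/crop.png

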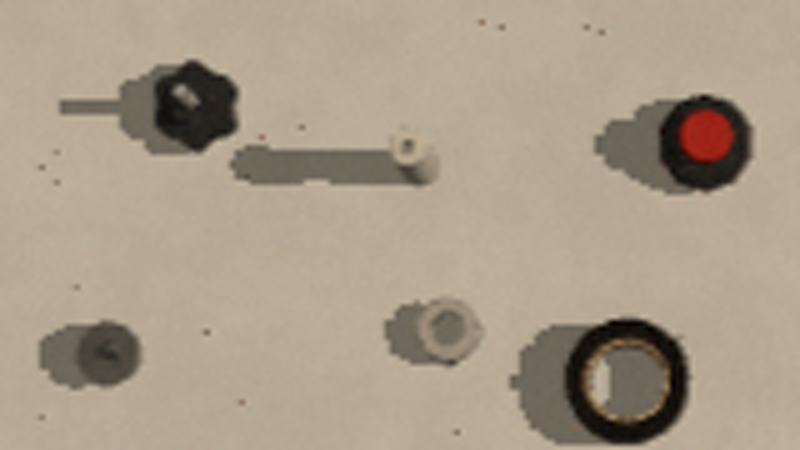

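>>> jog_arm --motion '[[[-0.034,-0.024,0.003],[0,0,0],-1],[[-0.034,-0.024,0.003],[0,0,0],-1],[[-0.034,-0.024,0.003],[0,0,0],-1],[[-0.034,-0.024,0.003],[0,0,0],-1],[[-0.034,-0.024,0.003],[0,0,0],-1],[[-0.034,-0.024,0.003],[0,0,0],-1],[[-0.034,-0.024,0.003],[0,0,0],-1],[[-0.034,-0.024,0.003],[0,0,0],-1],[[-0.034,-0.024,0.003],[0,0,0],-1],[[-0.034,-0.024,0.003],[0,0,0],-1],[[0,0,0],[0,0,-0.15],-1],[[0,0,0],[0,0,-0.15],-1]]' --grip_force 30

```text
time_s: 1.35
tcp_pos: [0.4791, 0.2737, 0.226]
tool_rot: [-0.0, 0.041, 0.999, -0.0]
contact_force: [0.4, 1.1, 0.3]
opening: 1.001
grip_force: 0.0
```

```bash
cat >> h.py <<'E'
from scipy.spatial.transform import Rotation as Ro
def go(p,yaw=180.):
    """remaining tool-frame shift and turn to TCP p, tool x at yaw deg in world, pointing down"""
    s=get_state();q=s['tool_rot'];R=Ro.from_quat([q[1],q[2],q[3],q[0]])
    y=np.radians(yaw);T=Ro.from_matrix(np.array([[np.cos(y),np.sin(y),0],[np.sin(y),-np.cos(y),0],[0,0,-1]]))
    print('t',round(float(s['time_s']),2),'tcp',s['tcp_pos'].round(4),'shift',R.inv().apply(np.array(p)-s['tcp_pos']).round(4),'turn',(R.inv()*T).as_rotvec().round(3))
E
python3 - <<'E'
from h import *
go([.525,.208,.2]);d=grab('wrist','w1.png')
V=d['view'];print((-V[:3,:3].T@V[:3,3]).round(3),V[:3,:3].round(2).tolist())
for n in ('top',):
    d=grab(n);print(ray(d,251.6,219.2,.06),ray(d,259.6,256.2,.012),ray(d,191.6,260.6,.016),ray(d,209.4,211,.015))
E
```

```text
t 1.35 tcp [0.4791 0.2737 0.226 ] shift [-0.0511 -0.0617  0.026 ] turn [-0.001 -0.    -0.082]
[0.407 0.28  0.344] [[0.08, 1.0, -0.0], [-0.95, 0.08, -0.29], [-0.29, 0.02, 0.96]]
[0.53454625 0.2098777  0.06      ] [0.45821906 0.19376525 0.012     ] [0.4443163  0.34540627 0.016     ] [0.55843542 0.31091972 0.015     ]
```

View pics/w1.png

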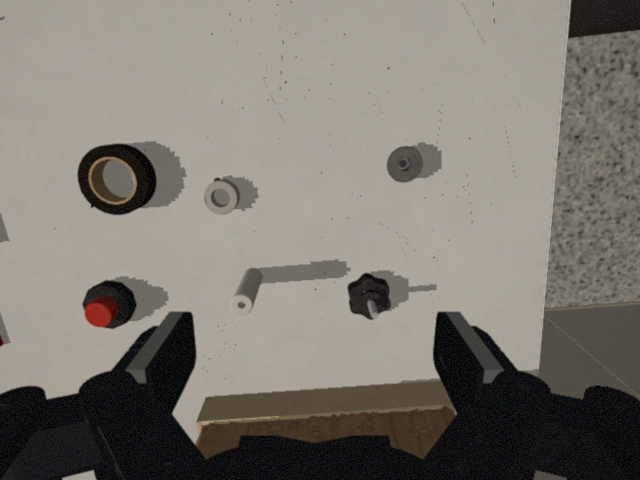

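The wrist view shows post top (242,307), collar (222,197) with its screw at (217,180), foot (404,164) and star (369,295). Measuring these.

Run:
```python
from h import *
d=grab('wrist')
for n,u,v,z in(('post',242,306,.06),('collar',222,197,.012),('foot',404.5,164,.012),('star',369,294,.012),('starstud',374,315,.046),('screw',217,180,.006)): print(n,ray(d,u,v,z).round(4))
go([.531,.209,.16])
```

```text
post [0.5381 0.2147 0.06  ]
collar [0.4609 0.2005 0.012 ]
foot [0.447  0.3513 0.012 ]
star [0.5584 0.3173 0.012 ]
starstud [0.5616 0.3168 0.046 ]
screw [0.4474 0.197  0.006 ]
t 1.5 tcp [0.4783 0.2754 0.2261] shift [-0.0584 -0.0615  0.0661] turn [ 0.    -0.    -0.088]
```

>>> jog_arm --motion '[[[0,0,0],[0,0,-0.085],-1],[[-0.02,-0.021,0.02],[0,0,0],-1],[[-0.02,-0.021,0.02],[0,0,0],-1],[[-0.019,-0.02,0.02],[0,0,0],-1],[[0,0,0.02],[0,0,0],-1],[[0,0,0],[0,0,0],-1],[[0,0,0],[0,0,0],-1]]'

```text
time_s: 2.2
tcp_pos: [0.537, 0.2145, 0.1463]
tool_rot: [-0.0, -0.0, 1.0, 0.0]
contact_force: [0.5, 0.4, 0.3]
opening: 0.999
grip_force: 0.0
```

Run:
```python
from h import *
d=grab('wrist','w2.png');go([.537,.213,.04])
for z in(0,.06):print(proj(d,[.537,.213,z]))
```

```text
t 2.25 tcp [0.5373 0.2149 0.1471] shift [ 0.0004 -0.002   0.1071] turn [0.001 0.001 0.001]
[311.62776088 231.51057221]
[310.92530294 261.16628538]
```

View pics/w2.png

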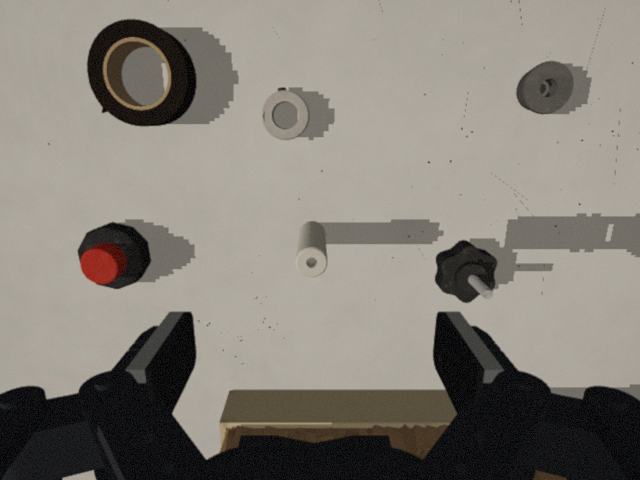

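The post top at (311,262) matches my prediction. Descending and gripping.

>>> jog_arm --motion '[[[0,-0.002,0.027],[0,0,0],-1],[[0,0,0.027],[0,0,0],-1],[[0,0,0.027],[0,0,0],-1],[[0,0,0.026],[0,0,0],-1],[[0,0,0],[0,0,0],-1],[[0,0,0],[0,0,0],1],[[0,0,0],[0,0,0],1],[[0,0,0],[0,0,0],1],[[0,0,0],[0,0,0],1],[[0,0,0],[0,0,0],1],[[0,0,0],[0,0,0],1],[[0,0,0],[0,0,0],1]]'

```text
time_s: 3.45
tcp_pos: [0.5379, 0.2118, 0.0402]
tool_rot: [0.0, -0.0, 1.0, 0.0]
contact_force: [-1.1, 0.1, 5.2]
opening: 0.192
grip_force: 29.2
```

Run:
```python
from h import *
go([.465,-.175,.2]);s=get_state();print(s['opening'],s['grip_force'],s['contact_force'])
```

```text
t 3.45 tcp [0.5379 0.2118 0.0402] shift [ 0.0728 -0.3867 -0.1601] turn [0.001 0.001 0.   ]
0.1924251666279837 29.158990681171417 [-1.05394323  0.10218599  5.23638092]
```

>>> jog_arm --motion '[[[0,0,-0.03],[0,0,0],1],[[0,0,-0.03],[0,0,0],1],[[0,0,-0.03],[0,0,0],1],[[0.007,-0.035,0],[0,0,0],1],[[0.007,-0.035,0],[0,0,0],1],[[0.007,-0.035,0],[0,0,0],1],[[0.007,-0.035,0],[0,0,0],1],[[0.007,-0.035,0],[0,0,0],1],[[0.007,-0.035,0],[0,0,0],1],[[0.007,-0.035,0],[0,0,0],1],[[0.007,-0.035,0],[0,0,0],1],[[0.007,-0.035,0],[0,0,0],1]]'

```text
time_s: 4.65
tcp_pos: [0.4739, -0.1048, 0.1293]
tool_rot: [0.0, -0.0, 1.0, 0.0]
contact_force: [0.1, 0.3, -0.1]
opening: 0.183
grip_force: 29.3
```

>>> jog_arm --motion '[[[0.008,-0.035,0],[0,0,0],1],[[0.002,-0.03,0],[0,0,0],1],[[0,0,0],[0,0,0],1],[[0,0,0],[0,0,0],1],[[0,0,0],[0,0,0],1]]'

```text
time_s: 5.15
tcp_pos: [0.4646, -0.1671, 0.1291]
tool_rot: [-0.0, -0.001, 1.0, 0.0]
contact_force: [-0.1, -0.4, -0.1]
opening: 0.191
grip_force: 29.4
```

Run:
```python
from h import *
d=grab('wrist','w3.png');go([.465,-.175,.1])
hsv=cv2.cvtColor(d['frame'],cv2.COLOR_RGB2HSV)
for n,a,b in(('red',0,6),('red2',174,180),('yellow',20,35),('green',45,90),('blue',100,130)):
    m=((hsv[...,0]>=a)&(hsv[...,0]<=b)&(hsv[...,1]>110)&(hsv[...,2]>50)).astype(np.uint8)
    cs,_=cv2.findContours(m,cv2.RETR_EXTERNAL,cv2.CHAIN_APPROX_NONE)
    if not cs: continue
    c=cv2.convexHull(max(cs,key=cv2.contourArea))
    P=np.array([ray(d,*p[0],.006)[:2] for p in c]).astype(np.float32)
    print(n,c[:,0].min(0),c[:,0].max(0),cv2.minAreaRect(P))
```

```text
t 5.2 tcp [ 0.4647 -0.1669  0.1291] shift [-0.0003 -0.0081  0.0291] turn [ 0.001 -0.     0.003]
red [405 317] [510 386] ((0.5453726053237915, -0.07013028115034103), (0.05343185365200043, 0.06965931504964828), 4.48095178604126)
red2 [435 353] [438 354] ((0.543686032295227, -0.08398165553808212), (0.000769364123698324, 0.0020286161452531815), 0.07407227903604507)
yellow [279 405] [317 435] ((0.5973053574562073, -0.17876972258090973), (0.026782769709825516, 0.02426327019929886), 80.8337631225586)
green [461 167] [583 277] ((0.45332619547843933, -0.04087713733315468), (0.06794366985559464, 0.06907320767641068), 2.3937697410583496)
blue [238 182] [364 302] ((0.46667376160621643, -0.17383894324302673), (0.06890346854925156, 0.06879553198814392), 9.576395988464355)
```

View pics/w3.png

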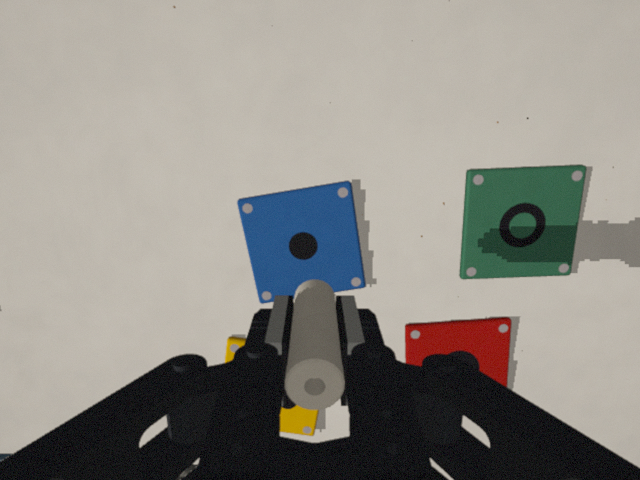

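Blue tile spot is at (303,245). I'll place the post there.

>>> jog_arm --motion '[[[-0.002,-0.007,0],[0,0,0],1],[[0,0,0.02],[0,0,0],1],[[0,0,0.02],[0,0,0],1],[[0,0,0.02],[0,0,0],1],[[0,0,0.012],[0,0,0],1],[[0,0,0.006],[0,0,0],1],[[0,0,0.003],[0,0,0],1],[[0,0,0],[0,0,0],1],[[0,0,0],[0,0,0],1],[[0,0,0],[0,0,0],1]]'

```text
time_s: 6.2
tcp_pos: [0.467, -0.1755, 0.0489]
tool_rot: [0.001, -0.0, 1.0, -0.0]
contact_force: [-0.1, 0.0, 0.7]
opening: 0.19
grip_force: 29.4
```

Run:
```python
from h import *
go([.467,-.174,.047]);s=get_state();print(s['opening'],s['grip_force'],s['contact_force'])
```

```text
t 6.2 tcp [ 0.467  -0.1755  0.0489] shift [-0.      0.0015  0.0019] turn [-0.     0.001  0.   ]
0.1902382593894016 29.388538599014282 [-0.14496944  0.00491797  0.74737018]
```

>>> jog_arm --motion '[[[0,0.001,0.002],[0,0,0],1],[[0,0,0.0005],[0,0,0],1],[[0,0,0],[0,0,0],1],[[0,0,0],[0,0,0],0.4],[[0,0,0],[0,0,0],0.2],[[0,0,0],[0,0,0],-0.2],[[0,0,0],[0,0,0],-1],[[0,0,0],[0,0,0],-1],[[0,0,-0.02],[0,0,0],-1],[[0,0,-0.04],[0,0,0],-1],[[0,0,-0.04],[0,0,0],-1],[[0,0,0],[0,0,0],-1]]'

```text
time_s: 7.4
tcp_pos: [0.4697, -0.1756, 0.1506]
tool_rot: [0.005, 0.0, 1.0, -0.001]
contact_force: [0.5, -0.9, -0.4]
opening: 1.0
grip_force: 0.0
```

```bash
cat > t.py <<'E'
from h import *
import sys
def tiles(d,bands=(('red',0,6),('yellow',20,35),('green',45,90),('blue',100,130))):
    hsv=cv2.cvtColor(d['frame'],cv2.COLOR_RGB2HSV)
    for n,a,b in bands:
        m=((hsv[...,0]>=a)&(hsv[...,0]<=b)&(hsv[...,1]>110)&(hsv[...,2]>50)).astype(np.uint8)
        cs,_=cv2.findContours(m,cv2.RETR_EXTERNAL,cv2.CHAIN_APPROX_NONE)
        if not cs: continue
        c=cv2.convexHull(max(cs,key=cv2.contourArea))
        P=np.array([ray(d,*p[0],.006)[:2] for p in c]).astype(np.float32)
        r=cv2.minAreaRect(P);print(n,np.round(r[0],4),np.round(r[1],4),round(r[2],1))
E
python3 - <<'E'
from t import *
d=grab('wrist','w4.png');go([.558,.315,.15]);tiles(d)
print(proj(d,[.467,-.174,.066]),proj(d,[.467,-.174,.006]))
E
```

```text
t 7.45 tcp [ 0.4682 -0.1749  0.1482] shift [-0.0899  0.4899 -0.0019] turn [-0.001  0.006  0.   ]
red [ 0.554  -0.0695] [0.0704 0.0696] 4.6
yellow [ 0.571  -0.1961] [0.0692 0.0708] 81.0
green [ 0.4535 -0.0409] [0.0681 0.0691] 2.4
blue [ 0.4667 -0.1739] [0.0689 0.0688] 9.4
[317.1639039  255.62849061] [316.80073648 225.88091316]
```

View pics/w4.png

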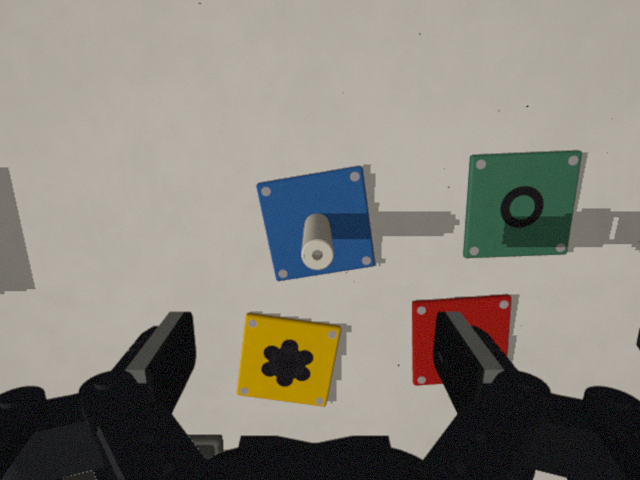

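Post is centred: its top is at (317,255), as predicted. Next is the star knob.

>>> jog_arm --motion '[[[-0.006,0.04,0],[0,0,0],-1],[[-0.007,0.04,0],[0,0,0],-1],[[-0.007,0.04,0],[0,0,0],-1],[[-0.007,0.04,0],[0,0,0],-1],[[-0.007,0.04,0],[0,0,0],-1],[[-0.007,0.04,0],[0,0,0],-1],[[-0.007,0.04,0],[0,0,0],-1],[[-0.007,0.04,0],[0,0,0],-1],[[-0.007,0.04,0],[0,0,0],-1],[[-0.007,0.04,0],[0,0,0],-1],[[-0.007,0.04,0],[0,0,0],-1],[[-0.007,0.04,0],[0,0,0],-1]]'

```text
time_s: 8.65
tcp_pos: [0.5486, 0.3068, 0.1438]
tool_rot: [-0.001, -0.0, 1.0, -0.001]
contact_force: [1.3, -0.2, -0.4]
opening: 1.002
grip_force: 0.0
```

>>> jog_arm --motion '[[[-0.007,0.008,0.01],[0,0,0],-1],[[0,0,0.01],[0,0,0],-1],[[0,0,0],[0,0,0],-1],[[0,0,0],[0,0,0],-1]]'

```text
time_s: 9.05
tcp_pos: [0.5561, 0.3109, 0.1247]
tool_rot: [-0.001, 0.001, 1.0, -0.001]
contact_force: [0.1, -0.3, -0.1]
opening: 1.004
grip_force: 0.0
```

Run:
```python
from h import *
d=grab('wrist','w5.png');go([.558,.315,.03])
u,v=proj(d,[.558,.316,.012]);print(u,v)
g=cv2.cvtColor(d['frame'],cv2.COLOR_RGB2GRAY);m=np.zeros_like(g);u,v=int(u),int(v)
m[v-55:v+55,u-60:u+60]=(g[v-55:v+55,u-60:u+60]<60)*255
cs,_=cv2.findContours(m,cv2.RETR_EXTERNAL,cv2.CHAIN_APPROX_NONE);c=max(cs,key=cv2.contourArea)
P=np.array([ray(d,*p[0],.012)[:2] for p in c]).astype(np.float32)
print(cv2.minAreaRect(P),cv2.minEnclosingCircle(P))
D=P-np.array(cv2.minEnclosingCircle(P)[0]);a=np.degrees(np.arctan2(D[:,1],D[:,0]));r=np.hypot(*D.T)
for k in range(-180,180,10):
    s=r[(a>=k)&(a<k+10)];print(k+5,round(s.max()*1e3,1) if len(s) else None,end='; ')
```

```text
t 9.1 tcp [0.5565 0.3113 0.1254] shift [-0.0016  0.0038  0.0954] turn [-0.001 -0.001 -0.002]
322.8564067194745 249.66928026175358
((0.5615524053573608, 0.3161609172821045), (0.04238760098814964, 0.03576985374093056), 1.454804539680481) ((0.5615603923797607, 0.3158497214317322), 0.021355601027607918)
-175 21.3; -165 20.3; -155 18.3; -145 18.6; -135 19.7; -125 20.3; -115 20.0; -105 18.6; -95 17.3; -85 16.7; -75 17.5; -65 20.0; -55 20.5; -45 20.4; -35 18.8; -25 17.7; -15 19.0; -5 21.2; 5 21.3; 15 20.2; 25 18.3; 35 18.4; 45 20.0; 55 20.8; 65 20.5; 75 18.8; 85 17.3; 95 17.2; 105 18.4; 115 19.6; 125 20.5; 135 20.4; 145 19.6; 155 18.2; 165 19.7; 175 21.2;
```

View pics/w5.png

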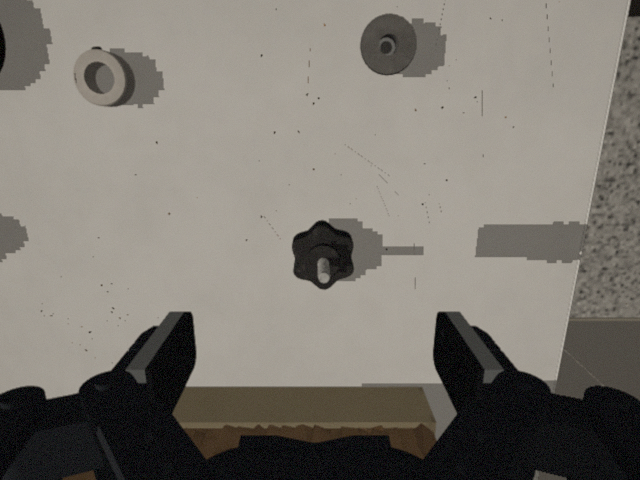

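Star centre is near (323,252) with lobes along world x, so closing along y grips the 36 mm flats.

>>> jog_arm --motion '[[[-0.004,0.005,0.02],[0,0,0],-1],[[0,0,0.025],[0,0,0],-1],[[0,0,0.025],[0,0,0],-1],[[0,0,0.018],[0,0,0],-1],[[0,0,0.007],[0,0,0],-1],[[0,0,0],[0,0,0],0],[[0,0,0],[0,0,0],0.2],[[0,0,0],[0,0,0],1],[[0,0,0],[0,0,0],1],[[0,0,0],[0,0,0],1],[[0,0,0],[0,0,0],1]]' --grip_force 40

```text
time_s: 10.2
tcp_pos: [0.5613, 0.3191, 0.0324]
tool_rot: [0.001, -0.0, 1.0, 0.001]
contact_force: [0.0, -1.5, 6.4]
opening: 0.401
grip_force: 40.5
```

Run:
```python
from h import *
go([.571,-.196,.13]);s=get_state();print(s['opening'],s['grip_force'],s['contact_force'])
```

```text
t 10.2 tcp [0.5613 0.3191 0.0324] shift [-0.0098 -0.5149 -0.0982] turn [0.001 0.002 0.   ]
0.401032288105186 40.4750377513119 [ 3.64301494e-03 -1.48684874e+00  6.42232076e+00]
```

>>> jog_arm --motion '[[[0,0,-0.03],[0,0,0],1],[[0,0,-0.035],[0,0,0],1],[[0,0,-0.035],[0,0,0],1],[[-0.001,-0.035,0],[0,0,0],1],[[-0.001,-0.04,0],[0,0,0],1],[[-0.001,-0.04,0],[0,0,0],1],[[-0.001,-0.04,0],[0,0,0],1],[[-0.001,-0.04,0],[0,0,0],1],[[-0.001,-0.04,0],[0,0,0],1],[[-0.001,-0.04,0],[0,0,0],1],[[-0.001,-0.04,0],[0,0,0],1],[[-0.001,-0.04,0],[0,0,0],1]]'

```text
time_s: 11.4
tcp_pos: [0.5693, -0.0379, 0.131]
tool_rot: [0.0, -0.0, 1.0, 0.0]
contact_force: [0.1, 0.7, 0.5]
opening: 0.399
grip_force: 40.2
```

>>> jog_arm --motion '[[[-0.001,-0.04,0],[0,0,0],1],[[0,-0.04,0],[0,0,0],1],[[0,-0.04,0],[0,0,0],1],[[0,-0.03,0],[0,0,0],1],[[0,-0.01,0],[0,0,0],1],[[0,0,0],[0,0,0],1],[[0,0,0],[0,0,0],1],[[0,0,0],[0,0,0],1]]'

```text
time_s: 12.2
tcp_pos: [0.5709, -0.1937, 0.1307]
tool_rot: [-0.0, -0.002, 1.0, 0.001]
contact_force: [-1.0, 0.4, 0.6]
opening: 0.405
grip_force: 40.2
```

Run:
```python
from t import *
d=grab('wrist','w6.png');go([.571,-.196,.04]);tiles(d);s=get_state();print(s['opening'],proj(d,s['tcp_pos']-[0,0,.03]),proj(d,s['tcp_pos']+[0,0,.014]))
```

```text
t 12.25 tcp [ 0.5709 -0.1939  0.1307] shift [-0.0001 -0.0022  0.0907] turn [ 0.001 -0.     0.004]
red [ 0.5546 -0.0696] [0.0692 0.0701] 4.5
yellow [ 0.5715 -0.1961] [0.0693 0.0695] 81.1
green [ 0.4683 -0.044 ] [0.0507 0.0574] 13.2
blue [ 0.4674 -0.1739] [0.0688 0.0688] 9.5
0.40262835115239837 [312.93103129 307.87462273] [312.65889996 373.65325937]
```

View pics/w6.png

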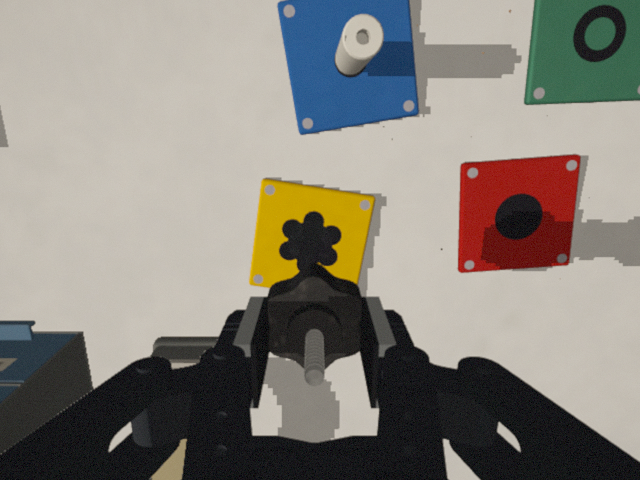

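Yellow silhouette is at (310,240), and the held stud tip at (315,378) is about on the tool axis. I'll turn about 9° to match the silhouette and lower.

>>> jog_arm --motion '[[[0,-0.003,0],[0,0,0],1],[[0,0,0.02],[0,0,0.08],1],[[0,0,0.02],[0,0,0.08],1],[[0,0,0.02],[0,0,0],1],[[0,0,0.015],[0,0,0],1],[[0,0,0.008],[0,0,0],1],[[0,0,0.005],[0,0,0],1],[[0,0,0],[0,0,0],1],[[0,0,0],[0,0,0],1],[[0,0,0],[0,0,0],1]]'

```text
time_s: 13.25
tcp_pos: [0.571, -0.1996, 0.0436]
tool_rot: [0.001, 0.08, 0.997, -0.0]
contact_force: [0.4, 0.1, -0.6]
opening: 0.399
grip_force: 40.2
```

Run:
```python
from h import *
go([.5705,-.1965,.0384],170.8);s=get_state();print(s['opening'],s['grip_force'],s['contact_force'])
```

```text
t 13.25 tcp [ 0.571  -0.1996  0.0436] shift [0.001  0.003  0.0052] turn [-0.     0.002  0.001]
0.39865289179377994 40.177238994219806 [ 0.38875764  0.06884622 -0.64498143]
```

>>> jog_arm --motion '[[[0.001,0.003,0.004],[0,0,0],1],[[0,0,0],[0,0,0],1],[[0,0,0],[0,0,0],1],[[0,0,0],[0,0,0],1]]'

```text
time_s: 13.65
tcp_pos: [0.57, -0.1963, 0.0388]
tool_rot: [0.0, 0.08, 0.997, -0.0]
contact_force: [0.5, 0.1, -1.2]
opening: 0.401
grip_force: 40.2
```

Run:
```python
from h import *
go([.5705,-.1965,.0384],170.8);s=get_state();print(s['opening'],s['grip_force'],s['contact_force'])
```

```text
t 13.65 tcp [ 0.57   -0.1963  0.0388] shift [-0.0005 -0.0001  0.0004] turn [0.    0.    0.001]
0.4010502880112517 40.178160255309194 [ 0.49001755  0.0530183  -1.2003945 ]
```

>>> jog_arm --motion '[[[0,0,0.0007],[0,0,0],1],[[0,0,0],[0,0,0],0.1],[[0,0,0],[0,0,0],0],[[0,0,0],[0,0,0],-0.4],[[0,0,0],[0,0,0],-1],[[0,0,0],[0,0,0],-1],[[0,0,-0.03],[0,0,0],-1],[[0,0,-0.04],[0,0,0],-1],[[0,0,-0.04],[0,0,-0.08],-1],[[0,0,0],[0,0,-0.08],-1],[[0,0,0],[0,0,0],-1]]'

```text
time_s: 14.75
tcp_pos: [0.5705, -0.1965, 0.1495]
tool_rot: [0.001, -0.0, 1.0, -0.0]
contact_force: [-0.2, 0.4, -0.6]
opening: 1.0
grip_force: 0.0
```

Run:
```python
from t import *
d=grab('wrist','w7.png');go([.459,.197,.15]);tiles(d)
print(proj(d,[.5715,-.196,.052]),proj(d,[.5715,-.196,.018]))
g=cv2.cvtColor(d['frame'],cv2.COLOR_RGB2GRAY);u,v=proj(d,[.5715,-.196,.018]).astype(int);m=np.zeros_like(g)
m[v-45:v+50,u-45:u+45]=(g[v-45:v+50,u-45:u+45]<60)*255
cs,_=cv2.findContours(m,cv2.RETR_EXTERNAL,cv2.CHAIN_APPROX_NONE);c=max(cs,key=cv2.contourArea)
P=np.array([ray(d,*p[0],.018)[:2] for p in c]).astype(np.float32);print(cv2.minAreaRect(P))
```

```text
t 14.8 tcp [ 0.5697 -0.1962  0.1482] shift [ 0.1113  0.3931 -0.0017] turn [ 0.     0.    -0.001]
red [ 0.5547 -0.0696] [0.0692 0.07  ] 4.6
yellow [ 0.5716 -0.1961] [0.0693 0.0695] 81.0
green [ 0.4603 -0.0409] [0.0558 0.0697] 2.1
blue [ 0.4673 -0.1739] [0.0689 0.0689] 9.6
[314.66912596 255.43583239] [314.64725233 238.26623194]
((0.5708580017089844, -0.19587233662605286), (0.035719361156225204, 0.04232920706272125), 81.6550064086914)
```

View pics/w7.png

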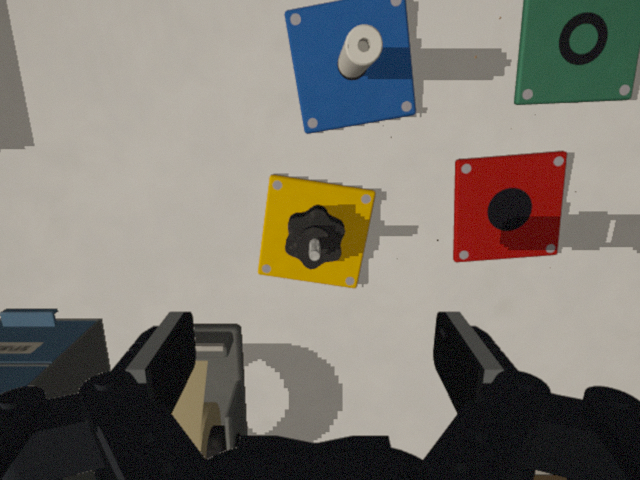

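Star knob is centred, with the stud tip at (315,253). Next is the collar.

>>> jog_arm --motion '[[[0.011,0.038,0],[0,0,0],-1],[[0.011,0.038,0],[0,0,0],-1],[[0.011,0.038,0],[0,0,0],-1],[[0.011,0.038,0],[0,0,0],-1],[[0.011,0.038,0],[0,0,0],-1],[[0.011,0.038,0],[0,0,0],-1],[[0.011,0.038,0],[0,0,0],-1],[[0.011,0.038,0],[0,0,0],-1],[[0.011,0.038,0],[0,0,0],-1],[[0.011,0.038,0],[0,0,0],-1],[[0.001,0.015,0.02],[0,0,0],-1],[[0,0,0],[0,0,0],-1]]'

```text
time_s: 16.0
tcp_pos: [0.456, 0.2008, 0.1253]
tool_rot: [-0.003, -0.002, 1.0, -0.001]
contact_force: [-0.2, -0.2, -0.6]
opening: 1.001
grip_force: 0.0
```

>>> jog_arm --motion '[[[0,0,0],[0,0,0],-1],[[0,0,0],[0,0,0],-1]]'

```text
time_s: 16.2
tcp_pos: [0.4592, 0.1972, 0.128]
tool_rot: [-0.0, 0.001, 1.0, -0.0]
contact_force: [0.2, -0.5, 0.2]
opening: 1.001
grip_force: 0.0
```

Run:
```python
from h import *
d=grab('wrist','w8.png');go([.459,.197,.03])
print(proj(d,[.459,.197,.012]));cv2.imwrite('pics/w8c.png',cv2.resize(d['frame'][130:330,180:460,::-1],None,fx=2,fy=2))
```

```text
t 16.25 tcp [0.4595 0.1972 0.1282] shift [ 0.0005 -0.0002  0.0982] turn [-0.     0.    -0.003]
[313.69135222 244.31747127]
```

View pics/w8c.png

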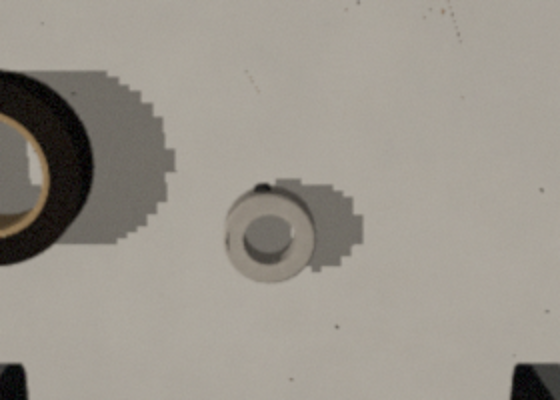

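Collar centre is at (315,249), about 3 mm further in x than predicted. The tape is close, so I'll descend with the fingers part-open.

>>> jog_arm --motion '[[[-0.0025,0.001,0],[0,0,0],-0.2],[[0,0,0.015],[0,0,0],-0.2],[[0,0,0.025],[0,0,0],-0.2],[[0,0,0.025],[0,0,0],-0.2],[[0,0,0.018],[0,0,0],-0.2],[[0,0,0.01],[0,0,0],-0.2],[[0,0,0.004],[0,0,0],-0.2],[[0,0,0],[0,0,0],-0.2],[[0,0,0],[0,0,0],-0.2]]'

```text
time_s: 17.15
tcp_pos: [0.4621, 0.1999, 0.0319]
tool_rot: [0.001, 0.0, 1.0, 0.0]
contact_force: [-0.5, 0.4, 0.2]
opening: 0.597
grip_force: 0.0
```

Run:
```python
from h import *
go([.462,.198,.029]);s=get_state();print(s['opening'],s['contact_force'])
```

```text
t 17.15 tcp [0.4621 0.1999 0.0319] shift [ 0.0001 -0.0019  0.0029] turn [ 0.001  0.001 -0.   ]
0.5968194261721961 [-0.46728353  0.38554548  0.24475672]
```

>>> jog_arm --motion '[[[0,-0.002,0.002],[0,0,0],0.1],[[0,0,0],[0,0,0],0.3],[[0,0,0],[0,0,0],1],[[0,0,0],[0,0,0],1],[[0,0,0],[0,0,0],1],[[0,0,0],[0,0,0],1]]'

```text
time_s: 17.75
tcp_pos: [0.4616, 0.1975, 0.0297]
tool_rot: [0.0, 0.0, 1.0, -0.0]
contact_force: [-1.6, -1.6, 5.5]
opening: 0.3
grip_force: 39.2
```

Run:
```python
from h import *
go([.4535,-.041,.13]);s=get_state();print(s['opening'],s['grip_force'],s['contact_force'])
```

```text
t 17.75 tcp [0.4616 0.1975 0.0297] shift [ 0.008  -0.2385 -0.1002] turn [-0.  0. -0.]
0.2996362228310338 39.15442112461733 [-1.5907043  -1.57196205  5.52889082]
```

>>> jog_arm --motion '[[[0,0,-0.03],[0,0,0],1],[[0,0,-0.035],[0,0,0],1],[[0,0,-0.035],[0,0,0],1],[[0.001,-0.035,0],[0,0,0],1],[[0.001,-0.035,0],[0,0,0],1],[[0.001,-0.035,0],[0,0,0],1],[[0.001,-0.035,0],[0,0,0],1],[[0.001,-0.035,0],[0,0,0],1],[[0.001,-0.035,0],[0,0,0],1],[[0.001,-0.028,0],[0,0,0],1],[[0.001,0,0],[0,0,0],1],[[0,0,0],[0,0,0],1]]'

```text
time_s: 18.95
tcp_pos: [0.4532, -0.0405, 0.1291]
tool_rot: [-0.0, 0.001, 1.0, 0.0]
contact_force: [-0.5, 0.5, -0.3]
opening: 0.295
grip_force: 39.7
```

>>> jog_arm --motion '[[[0,0,0],[0,0,0],1],[[0,0,0],[0,0,0],1]]'

```text
time_s: 19.15
tcp_pos: [0.4536, -0.039, 0.1291]
tool_rot: [0.0, -0.001, 1.0, 0.0]
contact_force: [0.0, 0.2, -1.2]
opening: 0.298
grip_force: 39.7
```

Run:
```python
from t import *
d=grab('wrist','w9.png');go([.4535,-.041,.036]);tiles(d);s=get_state();print(s['opening'],proj(d,s['tcp_pos']-[0,0,.018]))
print(ray(d,521,225,.006))
cv2.imwrite('pics/w9c.png',cv2.resize(d['frame'][180:430,160:480,::-1],None,fx=2,fy=2))
```

```text
t 19.2 tcp [ 0.4536 -0.0391  0.1291] shift [ 0.0001 -0.0019  0.0931] turn [0.    0.    0.002]
red [ 0.5556 -0.0557] [0.0651 0.0435] 4.5
yellow [ 0.55   -0.2079] [0.047  0.0958] 34.7
green [ 0.4532 -0.04  ] [0.068 0.068] 2.3
blue [ 0.4666 -0.1731] [0.0689 0.0701] 9.5
0.29854484393469644 [313.11688909 322.16760811]
[0.44295432 0.08789423 0.006     ]
```

View pics/w9c.png

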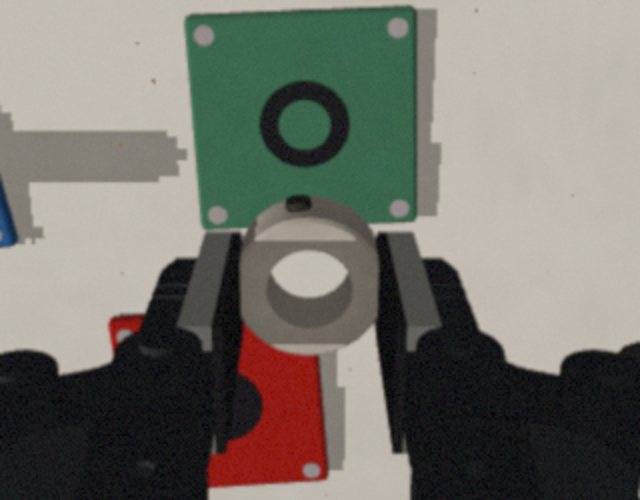

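Collar is held on-axis at (315,323). Green ring centre is at about (312,242). Lowering.

>>> jog_arm --motion '[[[0,-0.001,0],[0,0,0],1],[[0,0,0.02],[0,0,0],1],[[0,0,0.02],[0,0,0],1],[[0,0,0.02],[0,0,0],1],[[0,0,0.015],[0,0,0],1],[[0,0,0.008],[0,0,0],1],[[0,0,0.005],[0,0,0],1],[[0,0,0],[0,0,0],1],[[0,0,0],[0,0,0],1],[[0,0,0],[0,0,0],1]]'

```text
time_s: 20.2
tcp_pos: [0.454, -0.0413, 0.0417]
tool_rot: [0.001, -0.0, 1.0, 0.0]
contact_force: [0.8, -0.1, -0.6]
opening: 0.299
grip_force: 39.7
```

Run:
```python
from h import *
go([.453,-.041,.036]);s=get_state();print(s['opening'],s['grip_force'],s['contact_force'])
```

```text
t 20.2 tcp [ 0.454  -0.0413  0.0417] shift [0.001  0.0003 0.0057] turn [0.    0.001 0.   ]
0.2987283865240412 39.652748781034006 [ 0.77125061 -0.07328262 -0.63008543]
```

>>> jog_arm --motion '[[[0.001,0,0.004],[0,0,0],1],[[0,0,0.0015],[0,0,0],1],[[0,0,0],[0,0,0],1],[[0,0,0],[0,0,0],1]]'

```text
time_s: 20.6
tcp_pos: [0.4523, -0.0413, 0.0357]
tool_rot: [-0.0, -0.0, 1.0, 0.0]
contact_force: [-0.7, 0.5, 3.9]
opening: 0.296
grip_force: 40.1
```

Run:
```python
from h import *
go([.453,-.041,.036]);s=get_state();print(s['contact_force'])
```

```text
t 20.6 tcp [ 0.4523 -0.0413  0.0357] shift [-0.0007  0.0003 -0.0003] turn [ 0. -0.  0.]
[-0.65751444  0.46550955  3.93288504]
```

Touching down at 4 N. Releasing.

>>> jog_arm --motion '[[[-0.0005,0,0],[0,0,0],1],[[0,0,0],[0,0,0],0.3],[[0,0,0],[0,0,0],0.2],[[0,0,0],[0,0,0],-0.1],[[0,0,0],[0,0,0],-0.3],[[0,0,0],[0,0,0],-0.3],[[0,0,-0.03],[0,0,0],-0.3],[[0,0,-0.04],[0,0,0],-0.3],[[0,0,-0.04],[0,0,0],-1],[[0,0,0],[0,0,0],-1],[[0,0,0],[0,0,0],-1],[[0,0,0],[0,0,0],-1]]'

```text
time_s: 21.8
tcp_pos: [0.452, -0.0412, 0.1446]
tool_rot: [-0.001, -0.0, 1.0, 0.0]
contact_force: [0.4, -0.1, 0.4]
opening: 0.997
grip_force: 0.0
```

Run:
```python
from t import *
d=grab('wrist','w10.png');go([.446,.349,.13]);tiles(d)
print(proj(d,[.4533,-.0405,.018]))
cv2.imwrite('pics/w10c.png',cv2.resize(d['frame'][130:330,180:460,::-1],None,fx=2,fy=2))
```

```text
t 21.85 tcp [ 0.4519 -0.0412  0.1443] shift [0.0057 0.3902 0.0144] turn [ 0.    -0.003  0.   ]
red [ 0.5539 -0.0688] [0.0706 0.0691] 4.6
yellow [ 0.5576 -0.2039] [0.0492 0.0479] 81.1
green [ 0.4532 -0.0401] [0.068  0.0678] 2.4
blue [ 0.4666 -0.1731] [0.0689 0.0699] 9.5
[315.01179826 241.9413151 ]
```

View pics/w10c.png

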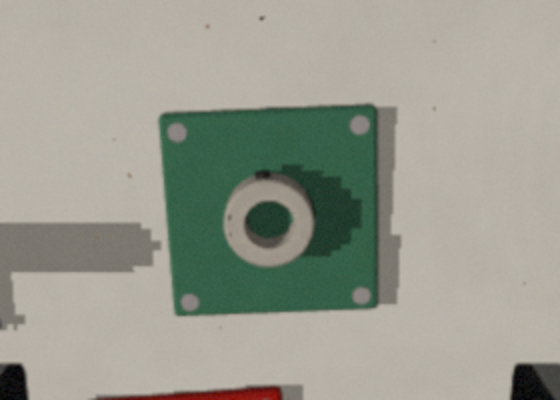

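Collar is centred at (314,241), as predicted. Next is the rubber foot.

>>> jog_arm --motion '[[[0.001,0.039,0],[0,0,0],-1],[[0.001,0.039,0],[0,0,0],-1],[[0.001,0.039,0],[0,0,0],-1],[[0.001,0.039,0],[0,0,0],-1],[[0.001,0.039,0],[0,0,0],-1],[[0.001,0.039,0],[0,0,0],-1],[[0,0.039,0],[0,0,0],-1],[[0,0.039,0],[0,0,0],-1],[[0,0.039,0],[0,0,0],-1],[[0,0.039,0.015],[0,0,0],-1],[[0,0,0],[0,0,0],-1],[[0,0,0],[0,0,0],-1]]'

```text
time_s: 23.05
tcp_pos: [0.4456, 0.3488, 0.1284]
tool_rot: [-0.002, -0.001, 1.0, -0.001]
contact_force: [-0.1, -0.6, -0.6]
opening: 0.996
grip_force: 0.0
```

>>> jog_arm --motion '[[[0,0,0],[0,0,0],-1],[[0,0,0],[0,0,0],-1]]'

```text
time_s: 23.25
tcp_pos: [0.4473, 0.347, 0.1304]
tool_rot: [-0.0, 0.001, 1.0, -0.001]
contact_force: [-0.1, 0.4, -0.6]
opening: 1.002
grip_force: 0.0
```

Run:
```python
from h import *
d=grab('wrist','w11.png');go([.446,.349,.03])
print(proj(d,[.446,.349,.016]),proj(d,[.456,.359,.016]));cv2.imwrite('pics/w11c.png',cv2.resize(d['frame'][130:330,180:460,::-1],None,fx=2,fy=2))
```

```text
t 23.3 tcp [0.4474 0.3473 0.1306] shift [0.0014 0.0018 0.1006] turn [-0.001  0.    -0.002]
[317.29988664 243.4057976 ] [333.82909464 259.17812429]
```

View pics/w11c.png

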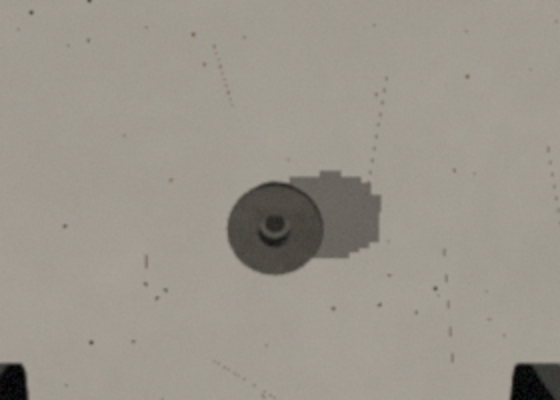

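Foot centre is at (318,244), as predicted.

>>> jog_arm --motion '[[[0.001,0.002,0.015],[0,0,0],-0.4],[[0,0,0.025],[0,0,0],-0.4],[[0,0,0.025],[0,0,0],-0.4],[[0,0,0.018],[0,0,0],-0.4],[[0,0,0.01],[0,0,0],-0.4],[[0,0,0.006],[0,0,0],-0.4],[[0,0,0],[0,0,0],-0.4],[[0,0,0],[0,0,0],-0.4]]'

```text
time_s: 24.1
tcp_pos: [0.4464, 0.351, 0.0324]
tool_rot: [0.001, 0.0, 1.0, 0.0]
contact_force: [0.2, 0.3, 0.4]
opening: 0.696
grip_force: 0.0
```

Run:
```python
from h import *
go([.4464,.3494,.03]);s=get_state();print(s['opening'],s['contact_force'])
```

```text
t 24.1 tcp [0.4464 0.351  0.0324] shift [ 0.     -0.0016  0.0024] turn [ 0.001  0.001 -0.   ]
0.6956745063319557 [0.24509619 0.29714149 0.36400746]
```

>>> jog_arm --motion '[[[0,-0.0015,0.002],[0,0,0],0.1],[[0,0,0],[0,0,0],0.25],[[0,0,0],[0,0,0],1],[[0,0,0],[0,0,0],1],[[0,0,0],[0,0,0],1],[[0,0,0],[0,0,0],1]]'

```text
time_s: 24.7
tcp_pos: [0.4461, 0.3492, 0.0303]
tool_rot: [0.0, -0.0, 1.0, 0.0]
contact_force: [-2.2, -1.3, 5.5]
opening: 0.293
grip_force: 39.1
```

Run:
```python
from h import *
go([.554,-.0695,.13]);s=get_state();print(s['opening'],s['grip_force'],s['contact_force'])
```

```text
t 24.7 tcp [0.4461 0.3492 0.0303] shift [-0.1079 -0.4187 -0.0997] turn [0. 0. 0.]
0.29295481059648726 39.09679653123021 [-2.24728809 -1.28548038  5.53447831]
```

>>> jog_arm --motion '[[[0,0,-0.03],[0,0,0],1],[[0,0,-0.035],[0,0,0],1],[[0,0,-0.035],[0,0,0],1],[[-0.009,-0.035,0],[0,0,0],1],[[-0.009,-0.035,0],[0,0,0],1],[[-0.009,-0.035,0],[0,0,0],1],[[-0.009,-0.035,0],[0,0,0],1],[[-0.009,-0.035,0],[0,0,0],1],[[-0.009,-0.035,0],[0,0,0],1],[[-0.009,-0.035,0],[0,0,0],1],[[-0.009,-0.035,0],[0,0,0],1],[[-0.009,-0.035,0],[0,0,0],1]]'

```text
time_s: 25.9
tcp_pos: [0.5272, 0.0329, 0.1296]
tool_rot: [0.0, -0.0, 1.0, 0.0]
contact_force: [0.8, -0.5, 0.5]
opening: 0.296
grip_force: 39.5
```

>>> jog_arm --motion '[[[-0.009,-0.035,0],[0,0,0],1],[[-0.009,-0.035,0],[0,0,0],1],[[-0.009,-0.034,0],[0,0,0],1],[[0,0,0],[0,0,0],1],[[0,0,0],[0,0,0],1],[[0,0,0],[0,0,0],1],[[0,0,0],[0,0,0],1]]'

```text
time_s: 26.6
tcp_pos: [0.5538, -0.0681, 0.1295]
tool_rot: [-0.0, -0.001, 1.0, 0.0]
contact_force: [1.2, 0.7, -0.1]
opening: 0.294
grip_force: 39.5
```

Run:
```python
from t import *
d=grab('wrist','w12.png');go([.554,-.0695,.0365]);tiles(d);s=get_state();print(s['opening'],proj(d,s['tcp_pos']-[0,0,.0143]),proj(d,s['tcp_pos']-[-.01,-.01,.0143]))
cv2.imwrite('pics/w12c.png',cv2.resize(d['frame'][180:430,160:480,::-1],None,fx=2,fy=2))
```

```text
t 26.65 tcp [ 0.5538 -0.0682  0.1295] shift [-0.0002 -0.0013  0.093 ] turn [ 0.001 -0.     0.003]
red [ 0.5545 -0.0688] [0.0694 0.0691] 4.6
yellow [ 0.5714 -0.1954] [0.0701 0.0701] 81.0
green [ 0.4616 -0.0233] [0.0246 0.0393] 60.5
blue [ 0.4672 -0.1732] [0.0689 0.0695] 9.6
0.29345465856595043 [313.13148329 327.22839853] [340.07347048 351.48694762]
```

View pics/w12c.png

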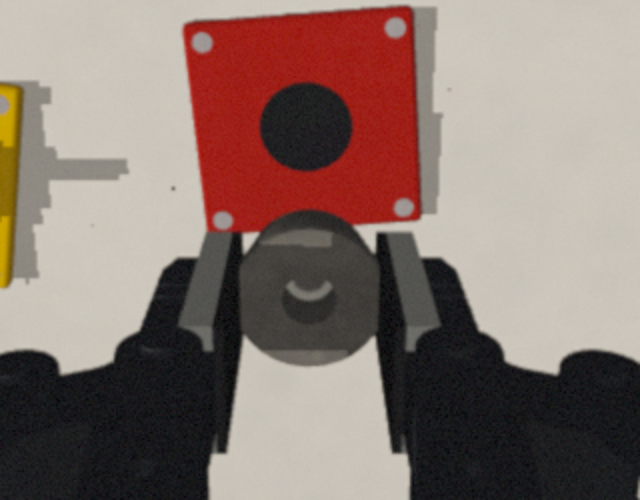

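Foot is held on-axis (hole at (314,328)). Red disc centre is at about (313,243). Lowering.

>>> jog_arm --motion '[[[0,-0.0003,0],[0,0,0],1],[[0,0,0.02],[0,0,0],1],[[0,0,0.02],[0,0,0],1],[[0,0,0.02],[0,0,0],1],[[0,0,0.015],[0,0,0],1],[[0,0,0.009],[0,0,0],1],[[0,0,0.005],[0,0,0],1],[[0,0,0],[0,0,0],1],[[0,0,0],[0,0,0],1],[[0,0,0],[0,0,0],1]]'

```text
time_s: 27.65
tcp_pos: [0.5545, -0.0701, 0.0413]
tool_rot: [0.001, -0.0, 1.0, 0.0]
contact_force: [-0.4, -1.2, 0.2]
opening: 0.298
grip_force: 39.5
```

Run:
```python
from h import *
go([.554,-.0695,.0365]);s=get_state();print(s['opening'],s['grip_force'],s['contact_force'])
```

```text
t 27.65 tcp [ 0.5545 -0.0701  0.0413] shift [0.0005 0.0006 0.0048] turn [0.    0.001 0.   ]
0.29796245861387877 39.52138297318015 [-0.40060905 -1.15793273  0.16072399]
```

>>> jog_arm --motion '[[[0,0.0005,0.003],[0,0,0],1],[[0,0,0.0015],[0,0,0],1],[[0,0,0],[0,0,0],1],[[0,0,0],[0,0,0],1]]'

```text
time_s: 28.05
tcp_pos: [0.5541, -0.0695, 0.0363]
tool_rot: [0.0, -0.0, 1.0, 0.0]
contact_force: [-0.4, -0.2, 2.9]
opening: 0.297
grip_force: 39.7
```

Run:
```python
from h import *
go([.554,-.0695,.0365]);s=get_state();print(s['contact_force'])
```

```text
t 28.05 tcp [ 0.5541 -0.0695  0.0363] shift [ 0.0001 -0.     -0.0002] turn [0. 0. 0.]
[-0.3562492  -0.24631836  2.87447873]
```

>>> jog_arm --motion '[[[0,0,0],[0,0,0],0.3],[[0,0,0],[0,0,0],0.2],[[0,0,0],[0,0,0],-0.1],[[0,0,0],[0,0,0],-0.4],[[0,0,0],[0,0,0],-0.4],[[0,0,-0.03],[0,0,0],-0.4],[[0,0,-0.04],[0,0,0],-0.4],[[0,0,-0.04],[0,0,0],-1],[[0,0,-0.03],[0,0,0],-1],[[0,0,0],[0,0,0],-1],[[0,0,0],[0,0,0],-1],[[0,0,0],[0,0,0],-1]]'

```text
time_s: 29.25
tcp_pos: [0.553, -0.0695, 0.1748]
tool_rot: [-0.001, -0.0, 1.0, 0.0]
contact_force: [-0.3, -0.5, -0.2]
opening: 1.003
grip_force: 0.0
```

Run:
```python
from t import *
d=grab('wrist','w13.png');tiles(d)
for n,p in(('foot',[.5543,-.0691,.022]),('post',[.467,-.1735,.066]),('star stud',[.5714,-.1955,.052])):print(n,proj(d,p))
```

```text
red [ 0.5546 -0.0689] [0.0692 0.0692] 4.5
yellow [ 0.5715 -0.1954] [0.07   0.0698] 81.0
green [ 0.4539 -0.0402] [0.0682 0.0681] 2.3
blue [ 0.4672 -0.1733] [0.0687 0.0692] 9.6
foot [314.39545515 231.23323937]
post [115.8589382   92.76606307]
star stud [114.46182975 269.7676915 ]
```

View pics/w13.png

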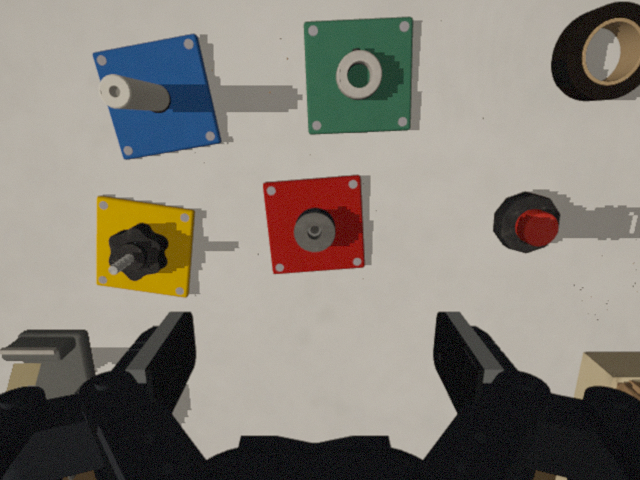

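The foot at (315,231), post top at (115,92) and stud tip at (117,268) all match their predicted centres, and the bystanders look undisturbed. Handing in.

```bash
python3 -c "
from station import finish_job
print(finish_job())"
```

```text
the job is handed in; nothing more can be done
None
```

I placed all four fittings upright on their tiles in the order listed, each centred to within about 1–2 mm in the wrist-camera checks, left the clamp knob and tape where they were, and handed the job in at about 29 s.

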